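# Refit the dial knob of the porch-light timer

## Task

The red dial knob has come off the porch-light timer and lies in the green soap dish. Put it back: line up the flat in its bore with the flat of the timer's D-shaped spindle and push it straight on until it snaps fully home, then turn it until its white pointer points at the orange dot on the timer, and let go. Leave the soap dish, carabiner, bell and sunglasses case where they are.

Things in the scene. Friction and masses are not known exactly. Their poses are not given: they have to be found in the camera images.
- knob: Red dial knob, 90 g, upright in the dish: skirt 50 dia x 8 high, on it a grip bar 48 (along x) x 30 (y) x 24 high, 32 high in all. White line on the bar and white nib on the skirt: pointer, +x. Origin: centre of underside, z up. D-bore from below: 19.4 across the round, flat 3.2 from the axis on the pointer side (+x), deep 22, mouth chamfered 3 except at the flat. Play 0.7, about 6 degrees.
- pointer_tip (a point): Tip of the knob's white nib: 30 from the knob's axis along its +x, 4 above its underside. Axes as the knob.
- spindle (a joint): Angle of the spindle, rad: where its flat (and the white line on the black disc) faces relative to the direction of the orange dot; counter-clockwise seen from above is positive, 0 = towards the dot. Starts at 0.5 to 1.25; stops at -0.35 and 1.6. Turns stiffly (0.06 N m) and stays where left.
- spindle_seat (a point): On the upright spindle's axis, at the top of the black disc (66 dia, 43 above the ledge) where the knob's underside sits when home. Turns with the spindle; +x where its flat faces. Aluminium D-spindle: 18 dia, flat 2.5 from the axis, 19 tall from here, top 3 tapered. Two sprung balls hold a knob merely set down 9 short of home; pushing past takes about 10 N, then it snaps.
- mark (a point): The orange dot (9 diameter) on the top of the timer, 45 from the spindle axis, 42 above the ledge. Its +x points away from the spindle axis, z up. The timer is a cream plastic box, 130 x 120 x 40 high, screwed to the ledge, with the spindle upright at the middle of its top.
- soap_dish: Green ceramic soap dish, 132 x 94, rim 16 high, ribs inside 10 high, 0.4 kg, loose. Origin under its centre, x along its length. The knob's skirt stands higher than the rim.
- carabiner: Aluminium carabiner lying flat, 90 x 57 x 9; bystander. Origin under its centre.
- bell: Chrome bicycle bell standing on the ledge, 55 diameter, 40 high, with a thumb lever; bystander. Origin under its centre.
- glasses_case: Dark sunglasses case, 160 x 66 x 48 high; bystander. Origin under its centre.
Not all that is in view belongs to the job. Of the things like the knob, leave any that is purple or yellow; of the rest the smaller one is meant.

How it is judged:
By the outcome, as a careful person would: the job done as asked, in the order asked, and still so for the second after the job is handed in, with the robot touching nothing.
It also fails if it takes over 45 s, if anything falls off the work surface, if the arm or the gripper's body presses on something with over 40 N, if the wrist force passes 120 N, or if a joint passes its speed limit or range.

## Robot

A 6-joint arm with a two-finger parallel gripper is mounted at the origin on the work surface. World frame = base frame: x ahead of the robot, y to its left, z up, the work surface at z = 0. Lengths are in m, angles in rad, forces in N, time in s.
With the tool pointing down it reaches from about 0.35 to 0.975 m from the base axis. Payload 4.9 kg.
Tool frame: the origin (TCP) lies on the centre line of the jaws, within the pads' length; the fingertips stand 8 mm ahead of it and the grasp point (between the pads) lies 11 mm behind it; z points along the fingers, y is the direction in which the jaws open and shut (so a half turn about z gives the same grasp; the last joint's range is limited). The gripper opens to 85 mm and grips with 20 to 120 N. Pads are 22 mm wide; open, the fingers measure 114 mm over their backs; the gripper's body (76 mm by 85 mm) begins 54 mm behind the grasp point. The pads swing forward as they close: fully open they stand 13 mm farther back than shut.
Start: joints at [-1.433, 0.053, 1.613, -0, 1.476, -0.119], TCP at [0.159, -0.604, 0.239] pointing down, gripper open.
Joint ranges: [-3.01, 3.01], [-1.01, 2.22], [0.06, 2.58], [-1.02, 4.17], [0.09, 2.62], [-3.14, 3.14]. Speed limits (rad/s): [2.57, 2.57, 3.14, 3.14, 3.14, 3.14].

## Interface

Orientations are given as a unit quaternion [w, x, y, z].
In Python, from plant import manip gives the robot as it stands.
- The arm moves only by the tool step_arm, never from a script. Its argument "deltas" is a list of rows, each a list of 7 numbers: the shift along the tool's x, y, z in m, then the turn, a rotation vector about the tool's x, y, z in rad, then the gripper command: -1 is fully open, 1 is shut, values between are in proportion. In form: [[dx, dy, dz, ax, ay, az, hand], ...]. A call has 1 to 20 rows; each row is the pose to reach, as a shift and turn from the pose commanded when the call began, along the tool's axes at that moment; what a row does not reach only later rows make up. A row lasts 1/10 s, in which the tool goes at most 50 mm and 8.59 degrees, less where a joint would pass 70% of its speed; a pose out of reach is approached as far as the arm can. A call with a gripper value outside its range is refused whole. The fingers move at their own pace and stop on an object; the grip force is fixed at half the most. Time passes only in rows, so rows that repeat a pose let the fingers close. It gives the time, the measured TCP pose, the force and the opening at its end, in the units of the state.
- manip.state(): the state, without advancing time (a new reading comes with each control period).
- manip.grab_frame(name): name is "scene" or "top" or "wrist"; returns the picture (400x640x3 uint8, red, green, blue); there is no depth.
- manip.get_calibration(name): a dict with "fov_y" (degrees; the focal length in pixels is half the picture's height over the tangent of half this angle, whatever the lens; pixels are square), "cx", "cy" (the principal point, pixels), "R" (3x3) and "t" (3): a world point X has camera coordinates R X + t. Camera axes: x right, y down, z forward; pixel columns grow to the right and rows downward; lengths in m; the calibration is good to about 2 mm. The wrist camera is an equidistant fisheye: a pixel r from the principal point sees the ray r / f radians off the axis. A picture is of the moment at which its call begins: read the wrist's pose just before it. get_calibration takes no time and is no camera call; for the wrist camera it gives the pose at the moment of the call.
- manip.job_done(): hands the job in, once; it reports no verdict.
The state is a dict: "time": time; "joint_pos": joint angles; "joint_vel": joint speeds; "joint_efforts": joint torques, N m; "tool_pos": TCP position; "tool_rot": TCP orientation; "contact_force": force on the tool from outside, world axes, zero at the start; "ft_torque": the same for the moment, N m; "gripper_width": opening from 0.0 (shut) to 1.0 (fully open).
Only numpy, scipy, OpenCV 4.12 (cv2) and the standard library are available. Lean on these libraries where they do the work, as an engineer would, in place of code of your own. Each camera call takes 0.05 s, during which the arm holds its last target.

## Working session

There is one attempt and no reset: what is moved stays moved. The work goes in short steps, Python scripts to look and compute and a tool call to move; the robot and the scene stay as the last step left them, time stands still between calls to the robot, and variables do not carry over. Pictures are saved under pics/ and viewed, and the job is handed in when it is done.

Besides the shell and the picture viewer there is one more tool, called after "Request:" as name([rows], argument=value, ...), one row to a line, values as JSON. step_arm: Moves the arm, as the interface text tells. Its arguments: {"type":"object","properties":{"deltas":{"type":"array"}},"required":["deltas"]}

```bash
mkdir -p pics; ls; cat > h.py <<'E'
import numpy as np,cv2
from plant import manip
def save(name,fn,crop=None,scale=1):
    im=manip.grab_frame(name); cv2.imwrite('pics/full_'+fn,im[:,:,::-1])
    return im
def cropf(fn,out,x0,y0,x1,y1,s):
    im=cv2.imread('pics/full_'+fn)[y0:y1,x0:x1]; cv2.imwrite('pics/'+out,cv2.resize(im,None,fx=s,fy=s,interpolation=cv2.INTER_CUBIC))
def ray(c,u,v,fish=False):
    f=200/np.tan(np.radians(c['fov_y']/2)); x=(u-c['cx']);y=(v-c['cy'])
    if fish:
        r=np.hypot(x,y);th=r/f; d=np.array([np.sin(th)*x/max(r,1e-9),np.sin(th)*y/max(r,1e-9),np.cos(th)])
    else: d=np.array([x/f,y/f,1])
    R=np.array(c['R']);t=np.array(c['t']); return -R.T@t, R.T@d
def at_z(c,u,v,z,fish=False):
    o,d=ray(c,u,v,fish); return o+d*(z-o[2])/d[2]
def proj(c,X,fish=False):
    f=200/np.tan(np.radians(c['fov_y']/2)); p=np.array(c['R'])@np.array(X)+np.array(c['t'])
    if fish:
        r=np.hypot(p[0],p[1]);th=np.arctan2(r,p[2]);return np.array([c['cx']+f*th*p[0]/r,c['cy']+f*th*p[1]/r])
    return np.array([c['cx']+f*p[0]/p[2],c['cy']+f*p[1]/p[2]])
E
python3 - <<'E'
from h import *
import pickle
print(manip.state())
cal={}
for n in ('scene','top','wrist'):
    cal[n]=manip.get_calibration(n);print(n,cal[n]); save(n,n+'0.png')
pickle.dump(cal,open('cal0.pkl','wb'))
E
```

```text
pics
{'time': 0.0, 'joint_pos': array([-1.43298915e+00,  5.33181073e-02,  1.61431420e+00,  5.73981700e-06,
        1.47599989e+00, -1.18987508e-01]), 'joint_vel': array([-0.00171749,  0.00035906,  0.00220346, -0.00011217, -0.00098767,
       -0.00080133]), 'joint_efforts': array([ 1.43653018e-03, -3.93682086e+01, -3.70172024e+01,  1.14224904e-04,
        7.07826490e-03,  1.75081760e-05]), 'tool_pos': array([ 0.15866291, -0.60388963,  0.23807497]), 'tool_rot': array([-1.01975324e-03,  9.91767899e-01,  1.28044504e-01, -6.73912118e-06]), 'contact_force': array([ 0.01046127, -0.64703195,  0.47702243]), 'ft_torque': array([0.04634174, 0.00699107, 0.02467478]), 'gripper_width': 0.9998205587349211}
scene {'fov_y': 42.374329389325176, 'cx': 320.87418592252607, 'cy': 195.28823249513195, 'R': array([[ 0.38735598,  0.92192721,  0.00235806],
       [ 0.74399205, -0.31108238, -0.5913574 ],
       [-0.54445493,  0.23082021, -0.80640614]]), 't': array([-0.25630019, -0.35422379,  1.28627031])}
top {'fov_y': 48.44264050064744, 'cx': 311.1112313879632, 'cy': 200.23877159862266, 'R': array([[ 0.01386056, -0.99945515, -0.02995469],
       [-0.99278695, -0.0101878 , -0.11945826],
       [ 0.119088  ,  0.03139439, -0.99238724]]), 't': array([0.05058048, 0.52215953, 0.88317259])}
wrist {'fov_y': 65.70646984690485, 'cx': 318.4215964284304, 'cy': 200.07929700778465, 'R': array([[ 0.2545229 , -0.96706463, -0.00202193],
       [-0.91664003, -0.24191687,  0.31819377],
       [-0.30820308, -0.07913422, -0.94802354]]), 't': array([-0.62435547, -0.04266227,  0.37967217])}
```

View pics/full_scene0.png

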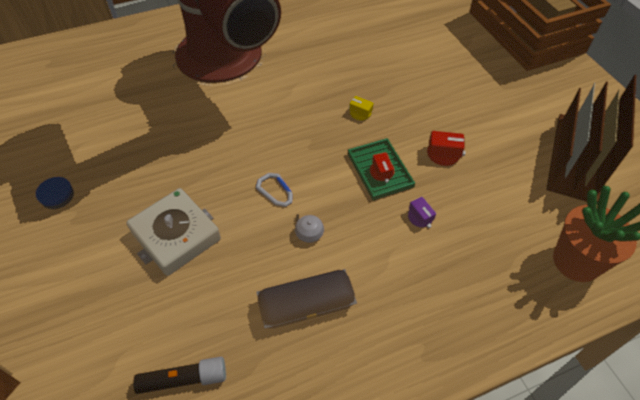

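View pics/full_top0.png

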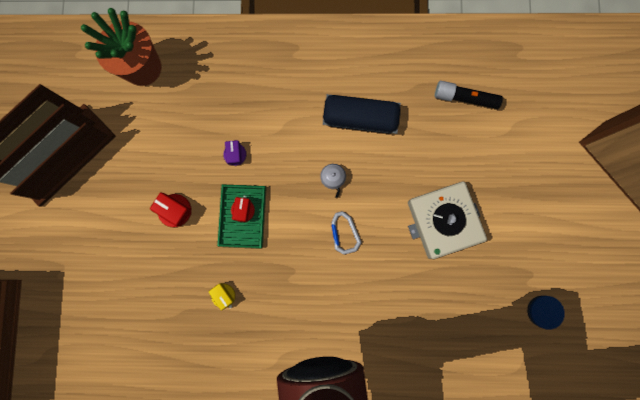

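View pics/full_wrist0.png

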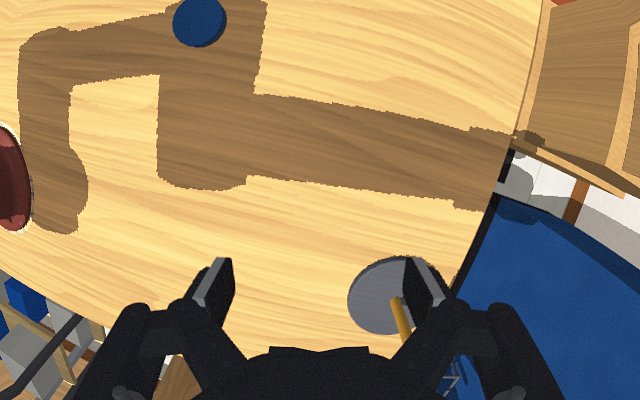

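```bash
python3 - <<'E'
from h import *
cropf('top0.png','c1.png',200,170,290,260,7)
cropf('top0.png','c2.png',400,170,500,270,6)
cropf('scene0.png','c3.png',110,170,240,280,6)
cropf('scene0.png','c4.png',330,120,430,210,6)
E
```

```text
(no output)
```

View pics/c1.png

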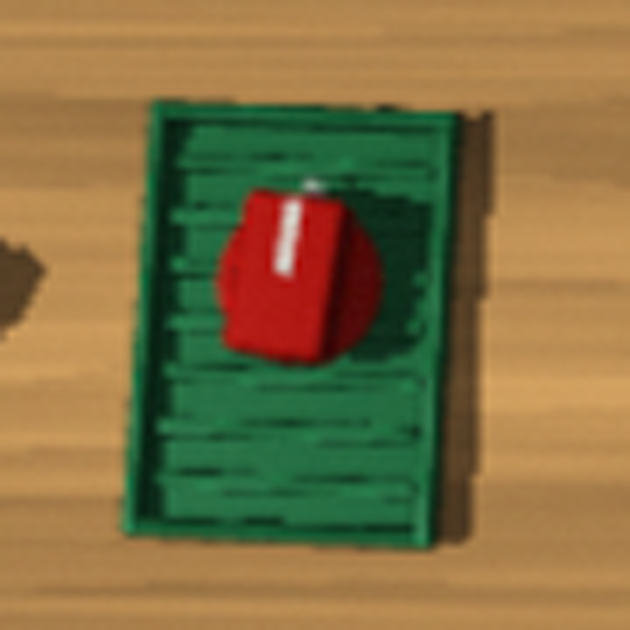

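View pics/c2.png

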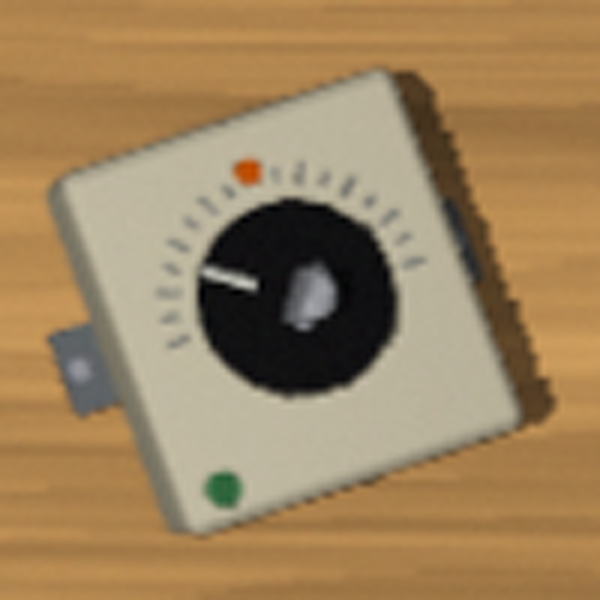

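View pics/c3.png

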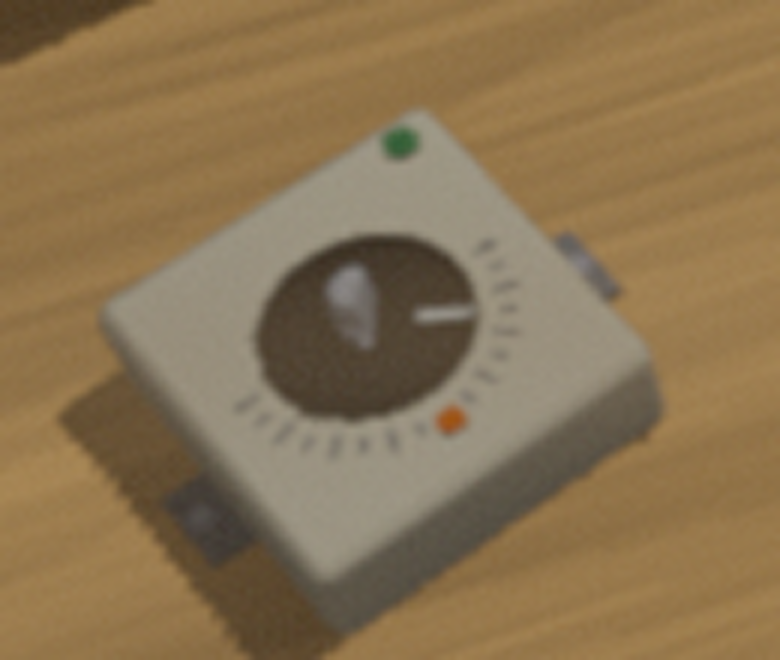

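View pics/c4.png

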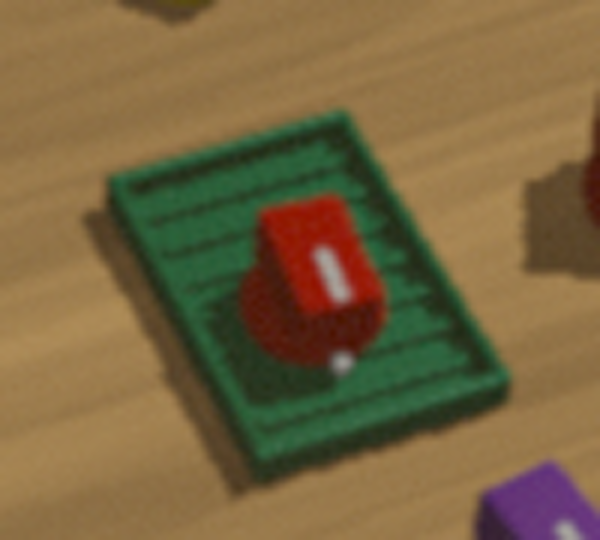

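```bash
python3 - <<'E'
from h import *
import pickle
cal=pickle.load(open('cal0.pkl','rb'))
T=cal['top'];S=cal['scene']
t1=lambda x,y,z:at_z(T,200+x/7-.5*6/7,170+y/7-.5*6/7,z).round(4)
t2=lambda x,y,z:at_z(T,400+x/6-.42,170+y/6-.42,z).round(4)
s3=lambda x,y,z:at_z(S,110+x/6-.42,170+y/6-.42,z).round(4)
s4=lambda x,y,z:at_z(S,330+x/6-.42,120+y/6-.42,z).round(4)
print('knob top'); 
print('line',t1(293,200,.042),t1(283,275,.042),s4(320,250,.042),s4(340,302,.042))
print('nib',t1(315,185,.014),s4(342,363,.014))
tc=[t1(*p,.042) for p in [(255,188),(345,202),(322,363),(225,343)]];print('top corners',tc,np.mean(tc,0))
sc=[s4(*p,.042) for p in [(258,210),(340,197),(385,298),(304,316)]];print('top corners',sc,np.mean(sc,0))
dc=[t1(*p,.016) for p in [(152,102),(458,114),(436,547),(124,533)]];print('dish',dc,np.mean(dc,0))
print('disc',t2(298,298,.043),s3(367,327,.043))
print('line',t2(203,270,.043),t2(257,287,.043),s3(475,312,.043),s3(415,317,.043))
print('dot',t2(248,172,.042),s3(452,420,.042))
print('green',t2(223,489,.04))
E
```

```text
knob top
line [0.5232 0.1993 0.042 ] [0.5011 0.2015 0.042 ] [0.5024 0.2005 0.042 ] [0.5248 0.1965 0.042 ]
nib [0.5313 0.1981 0.014 ] [0.5292 0.1982 0.014 ]
top corners [array([0.5266, 0.2106, 0.042 ]), array([0.5227, 0.184 , 0.042 ]), array([0.4756, 0.1893, 0.042 ]), array([0.481 , 0.2178, 0.042 ])] [0.501475 0.200425 0.042   ]
top corners [array([0.4788, 0.1893, 0.042 ]), array([0.4843, 0.2172, 0.042 ]), array([0.5289, 0.2109, 0.042 ]), array([0.5255, 0.183 , 0.042 ])] [0.504375 0.2001   0.042   ]
dish [array([0.5558, 0.2481, 0.016 ]), array([0.553 , 0.1551, 0.016 ]), array([0.4232, 0.1583, 0.016 ]), array([0.426 , 0.2516, 0.016 ])] [0.4895   0.203275 0.016   ]
disc [ 0.4847 -0.221   0.043 ] [ 0.4876 -0.222   0.043 ]
line [ 0.4937 -0.1897  0.043 ] [ 0.4882 -0.2075  0.043 ] [ 0.4948 -0.1906  0.043 ] [ 0.4896 -0.2078  0.043 ]
dot [ 0.5271 -0.2056  0.042 ] [ 0.529  -0.2064  0.042 ]
green [ 0.4209 -0.1957  0.04  ]
```

```bash
cat >> h.py <<'E'
from scipy.spatial.transform import Rotation as Ro
def toolR(q): return Ro.from_quat([q[1],q[2],q[3],q[0]])
def target(yaw_y): # tool down, y axis at yaw_y deg
    a=np.radians(yaw_y); y=np.array([np.cos(a),np.sin(a),0]);z=np.array([0,0,-1.]);x=np.cross(y,z)
    return Ro.from_matrix(np.array([x,y,z]).T)
def delta(pos,yaw_y,p0=None,R0=None):
    s=manip.state(); p0=s['tool_pos'] if p0 is None else p0; R0=toolR(s['tool_rot']) if R0 is None else R0
    d=R0.inv().apply(np.array(pos)-p0); r=(R0.inv()*target(yaw_y)).as_rotvec()
    return d.round(4),r.round(4)
def yaw():
    y=toolR(manip.state()['tool_rot']).as_matrix()[:,1]; return np.degrees(np.arctan2(y[1],y[0]))
E
python3 - <<'E'
from h import *
s=manip.state(); R0=toolR(s['tool_rot']); c=manip.get_calibration('wrist')
C=-c['R'].T@c['t']; print('cam in tool',R0.inv().apply(C-s['tool_pos']), 'axis in tool',R0.inv().apply(c['R'][2]), 'x',R0.inv().apply(c['R'][0]))
print(s['time'],delta([0.43,-0.2215,0.20],-16)); print(delta([.486,-.2215,.20],-16))
E
```

```text
cam in tool [ 0.08068528  0.00036539 -0.13405149] axis in tool [-3.18407473e-01 -2.90141145e-05  9.47953944e-01] x [5.43593837e-04 9.99999830e-01 2.13194376e-04]
0.15 (array([ 0.3596, -0.301 ,  0.0389]), array([-1.3000e-03, -1.0000e-03, -1.0347e+00]))
(array([ 0.4138, -0.2868,  0.0389]), array([-1.3000e-03, -1.0000e-03, -1.0347e+00]))
```

Request:
step_arm([
  [0.414,-0.287,0.039,0,0,-1.035,-1],
  [0.414,-0.287,0.039,0,0,-1.035,-1],
  [0.414,-0.287,0.039,0,0,-1.035,-1],
  [0.414,-0.287,0.039,0,0,-1.035,-1],
  [0.414,-0.287,0.039,0,0,-1.035,-1],
  [0.414,-0.287,0.039,0,0,-1.035,-1],
  [0.414,-0.287,0.039,0,0,-1.035,-1],
  [0.414,-0.287,0.039,0,0,-1.035,-1],
  [0.414,-0.287,0.039,0,0,-1.035,-1],
  [0.414,-0.287,0.039,0,0,-1.035,-1],
  [0.414,-0.287,0.039,0,0,-1.035,-1],
  [0.414,-0.287,0.039,0,0,-1.035,-1],
  [0.414,-0.287,0.039,0,0,-1.035,-1],
])

```text
time: 1.45
tool_pos: [0.4858, -0.2223, 0.2002]
tool_rot: [-0.0, 0.799, 0.602, -0.0]
contact_force: [0.2, 0.2, -0.5]
gripper_width: 1.003
```

```bash
python3 - <<'E'
from h import *
import pickle
s=manip.state();print(s['tool_pos'],s['tool_rot'],s['joint_pos'],s['joint_vel'].round(3),yaw(),s['time'])
c=manip.get_calibration('wrist');save('wrist','w1.png');pickle.dump((c,s),open('w1.pkl','wb'))
print(proj(c,[.486,-.2215,.043],True))
E
```

```text
[ 0.48578581 -0.22234498  0.200163  ] [-4.08069685e-05  7.98717355e-01  6.01706307e-01 -3.23730254e-04] [-5.68279674e-01 -1.37968703e-01  1.86372425e+00 -5.85136493e-04
  1.41613979e+00 -2.88664611e-01] [-0.024 -0.006 -0.     0.002  0.002  0.002] -16.015599691973136 1.45
[319.40583541 182.84067085]
```

View pics/full_w1.png

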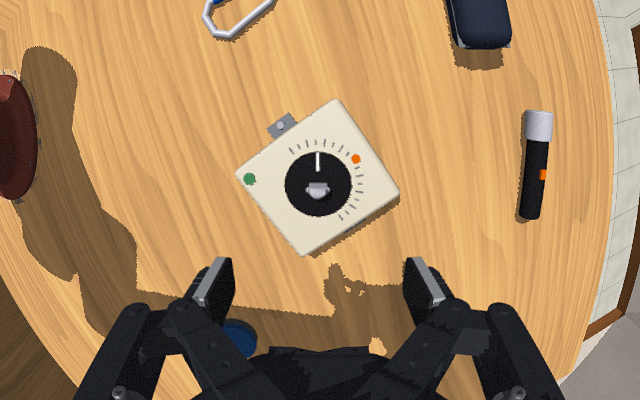

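```bash
python3 - <<'E'
from h import *
cropf('w1.png','c5.png',275,130,375,230,6)
E
```

```text
(no output)
```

View pics/c5.png

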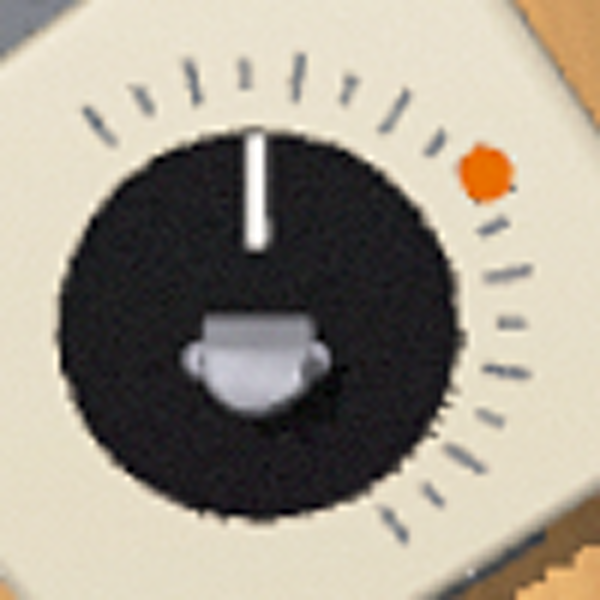

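```bash
python3 - <<'E'
from h import *
import pickle
from scipy.optimize import least_squares
c,s=pickle.load(open('w1.pkl','rb'))
w=lambda x,y,z:at_z(c,275+x/6-.42,130+y/6-.42,z,True)
im=cv2.imread('pics/full_w1.png').astype(int)
# disc edge detection: rays from centre
ctr=np.array([275+259/6,130+325/6]); g=im.sum(2)/3
pts=[]
for a in np.radians(np.arange(0,360,5)):
    rs=np.arange(20,42,.25); v=cv2.remap(g.astype(np.float32),(ctr[0]+rs*np.cos(a)).astype(np.float32)[None],(ctr[1]+rs*np.sin(a)).astype(np.float32)[None],cv2.INTER_LINEAR)[0]
    i=np.where((v[:-1]<130)&(v[1:]>=130))[0]
    if len(i): r=rs[i[0]]; pts.append(at_z(c,ctr[0]+r*np.cos(a),ctr[1]+r*np.sin(a),.043,True)[:2])
pts=np.array(pts)
f=lambda p:np.hypot(*(pts-p[:2]).T)-p[2]
r=least_squares(f,[.486,-.222,.033],loss='soft_l1',f_scale=.0005); print(r.x,len(pts),np.abs(r.fun).mean())
C=r.x[:2]
a=w(256,134,.043)[:2];b=w(258,248,.043)[:2];d=w(486,174,.042)[:2]
ang=lambda v:np.degrees(np.arctan2(v[1],v[0]))
print('line',ang(a-b),ang(a-C),'dot',d,ang(d-C),np.hypot(*(d-C)))
# spindle top: flat top edge corners
print('flat edge top z.062 ', w(204,314,.062),w(313,314,.062), w(204,345,.043),w(313,345,.043))
E
```

```text
[ 0.48380069 -0.22289442  0.03280569] 71 0.00018054802239715002
line 74.95441628266002 74.62402731849888 dot [ 0.52606839 -0.20793305] 19.49228995515885 0.04483749688828163
flat edge top z.062  [ 0.47817888 -0.21292334  0.062     ] [ 0.49407918 -0.21747013  0.062     ] [ 0.47463211 -0.22272103  0.043     ] [ 0.49172722 -0.22760828  0.043     ]
```

```bash
python3 - <<'E'
from h import *
print(delta([.503,.200,.167],-98))
E
```

```text
(array([ 0.4111, -0.1003,  0.0331]), array([2.0000e-04, 5.0000e-04, 1.4299e+00]))
```

Request:
step_arm([
  [0.411,-0.1,0.033,0,0,1.43,-1],
  [0.411,-0.1,0.033,0,0,1.43,-1],
  [0.411,-0.1,0.033,0,0,1.43,-1],
  [0.411,-0.1,0.033,0,0,1.43,-1],
  [0.411,-0.1,0.033,0,0,1.43,-1],
  [0.411,-0.1,0.033,0,0,1.43,-1],
  [0.411,-0.1,0.033,0,0,1.43,-1],
  [0.411,-0.1,0.033,0,0,1.43,-1],
  [0.411,-0.1,0.033,0,0,1.43,-1],
  [0.411,-0.1,0.033,0,0,1.43,-1],
  [0.411,-0.1,0.033,0,0,1.43,-1],
  [0.411,-0.1,0.033,0,0,1.43,-1],
])

```text
time: 2.7
tool_pos: [0.5037, 0.2001, 0.1673]
tool_rot: [0.0, 0.998, -0.069, 0.0]
contact_force: [1.2, -0.8, -1.1]
gripper_width: 1.002
```

```bash
python3 - <<'E'
from h import *
import pickle
s=manip.state();print(s['tool_pos'],s['joint_pos'],s['joint_vel'].round(3),yaw(),s['time'])
c=manip.get_calibration('wrist');save('wrist','w2.png');pickle.dump((c,s),open('w2.pkl','wb'))
cropf('w2.png','c6.png',270,130,370,230,6)
E
```

```text
[0.503658   0.20006634 0.16731233] [ 2.40939805e-01 -9.03753383e-02  1.87657188e+00 -3.51748686e-04
  1.35546641e+00  1.95087772e+00] [-0.018 -0.009  0.005  0.001 -0.002 -0.055] -97.96791944134551 2.7
```

View pics/full_w2.png

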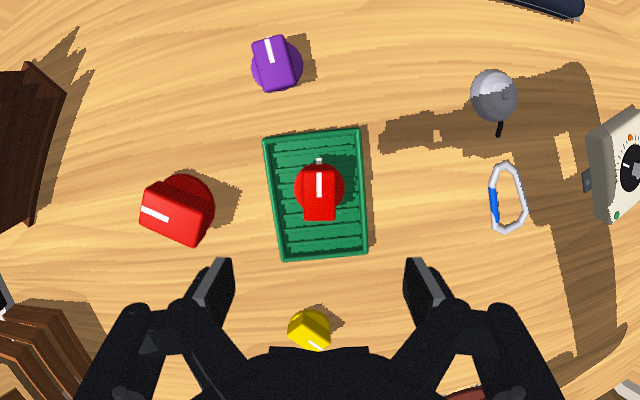

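View pics/c6.png

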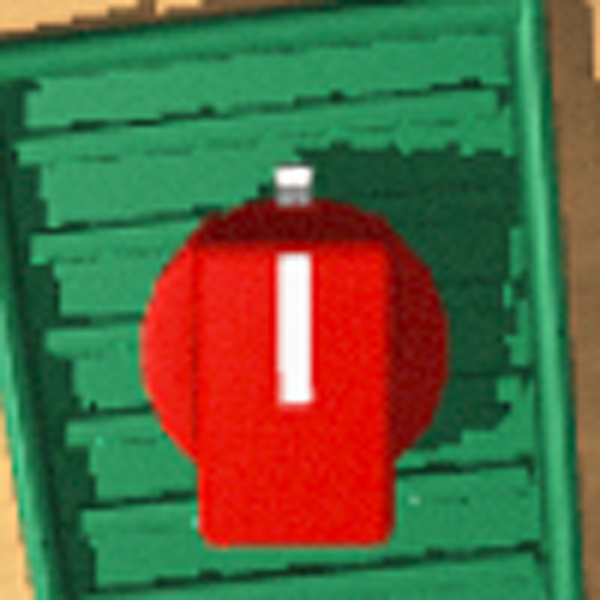

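```bash
python3 - <<'E'
from h import *
import pickle
c,s=pickle.load(open('w2.pkl','rb'))
w=lambda x,y,z:at_z(c,270+x/6-.42,130+y/6-.42,z,True)
R0=toolR(s['tool_rot'])
q=np.array([w(*p,.042) for p in [(192,242),(390,244),(393,546),(201,548)]])
tl=lambda P:R0.inv().apply(P-s['tool_pos'])
print(q,q.mean(0)); print('tool',tl(q)*1e3,tl(q.mean(0))*1e3)
print('nib tip',tl(w(294,168,.0145))*1e3,'line',tl(w(294,254,.042))*1e3,tl(w(295,404,.042))*1e3)
print('skirt',tl(w(140,348,.0175))*1e3,tl(w(449,348,.0175))*1e3)
print(delta([*q.mean(0)[:2],.030],-97.97))
E
```

```text
[[0.52644977 0.21062548 0.042     ]
 [0.52223721 0.18259134 0.042     ]
 [0.47589165 0.18783284 0.042     ]
 [0.47958286 0.2165872  0.042     ]] [0.50104037 0.19940921 0.042     ]
tool [[ 21.10024659 -13.65981385 125.30893329]
 [ 20.81440675  14.68761904 125.31870054]
 [-25.81029586  15.92107829 125.31622674]
 [-26.14061284 -13.06735428 125.30619991]] [ -2.50906384   0.9703823  125.31251512]
nib tip [ 26.66761774   0.96413265 152.81432914] line [ 19.31286045   0.94231347 125.31386253] [ -3.28549893   1.10511014 125.31251334]
skirt [ -1.84832901 -23.56991885 149.80408685] [ -1.83134247  25.69790393 149.82109427]
(array([-0.0026,  0.0007,  0.1374]), array([ 0.0002, -0.0002,  0.0007]))
```

Request:
step_arm([
  [-0.003,0.001,0.05,0,0,0,-1],
  [-0.003,0.001,0.1,0,0,0,-1],
  [-0.003,0.001,0.13,0,0,0,-1],
  [-0.003,0.001,0.139,0,0,0,-1],
  [-0.003,0.001,0.139,0,0,0,-0.5],
  [-0.003,0.001,0.139,0,0,0,0],
  [-0.003,0.001,0.139,0,0,0,0.2],
])

```text
time: 3.45
tool_pos: [0.5025, 0.2006, 0.0311]
tool_rot: [-0.001, 0.998, -0.069, 0.002]
contact_force: [0.4, -0.3, 0.1]
gripper_width: 0.513
```

```bash
python3 - <<'E'
from h import *
import pickle
s=manip.state();print(s['tool_pos'],s['contact_force'],s['gripper_width'],yaw(),s['time'])
c=manip.get_calibration('wrist');save('wrist','w3.png');pickle.dump((c,s),open('w3.pkl','wb'))
cropf('w3.png','c7.png',200,200,440,380,3)
E
```

```text
[0.50246962 0.20058162 0.03111259] [ 0.383267   -0.30385666  0.05328622] 0.5132918505601938 -97.92973752819174 3.45
```

View pics/c7.png

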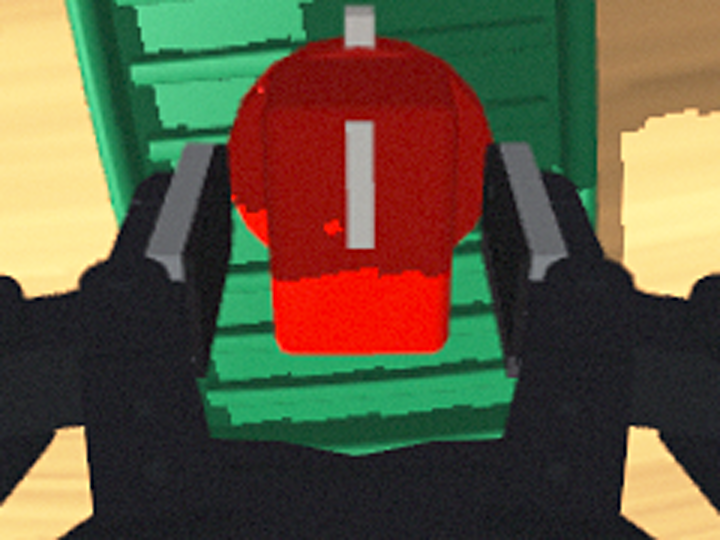

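Request:
step_arm([
  [0,0,0,0,0,0,0.4],
  [0,0,0,0,0,0,0.6],
  [0,0,0,0,0,0,1],
  [0,0,0,0,0,0,1],
  [0,0,0,0,0,0,1],
])

```text
time: 4.0
tool_pos: [0.5021, 0.2008, 0.0308]
tool_rot: [-0.001, 0.998, -0.069, 0.002]
contact_force: [-0.8, -1.3, 5.8]
gripper_width: 0.337
```

```bash
python3 - <<'E'
from h import *
import pickle
s=manip.state();print(s['tool_pos'],s['contact_force'],s['gripper_width'],yaw(),s['time'])
c=manip.get_calibration('wrist');save('wrist','w4.png');pickle.dump((c,s),open('w4.pkl','wb'))
cropf('w4.png','c8.png',200,200,440,380,3)
E
```

```text
[0.50213854 0.20079894 0.03077759] [-0.81732642 -1.25636675  5.80206886] 0.33675367056358163 -97.90066942507214 4.0
```

View pics/c8.png

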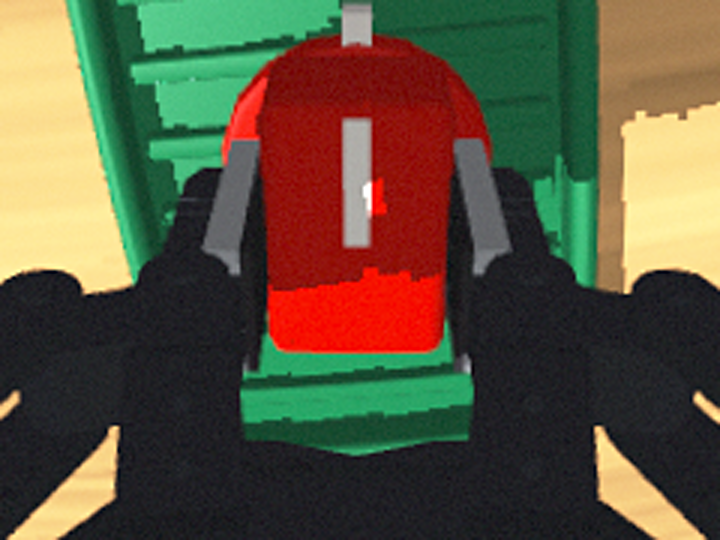

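Request:
step_arm([
  [0,0,-0.03,0,0,0,1],
  [0,0,-0.08,0,0,0,1],
  [0,0,-0.13,0,0,0,1],
  [0,0,-0.13,0,0,0,1],
  [0,0,-0.13,0,0,0,1],
  [0,0,-0.13,0,0,0,1],
])

```text
time: 4.65
tool_pos: [0.4992, 0.2001, 0.1569]
tool_rot: [0.0, 0.998, -0.069, -0.001]
contact_force: [-0.2, 0.3, -1.2]
gripper_width: 0.337
```

```bash
python3 - <<'E'
from h import *
import pickle
s=manip.state();print(s['tool_pos'],s['contact_force'],s['gripper_width'],yaw(),s['time'])
c=manip.get_calibration('wrist');save('wrist','w5.png');pickle.dump((c,s),open('w5.pkl','wb'))
cropf('w5.png','c9.png',250,190,390,330,5)
print(delta([.4838,-.2229,.13],-15.3))
E
```

```text
[0.49917765 0.20014164 0.15687292] [-0.24830178  0.31054773 -1.17875129] 0.33741361380722923 -97.9081652371622 4.65
(array([0.0434, 0.4209, 0.0266]), array([-1.4000e-03,  3.8000e-03, -1.4419e+00]))
```

View pics/c9.png

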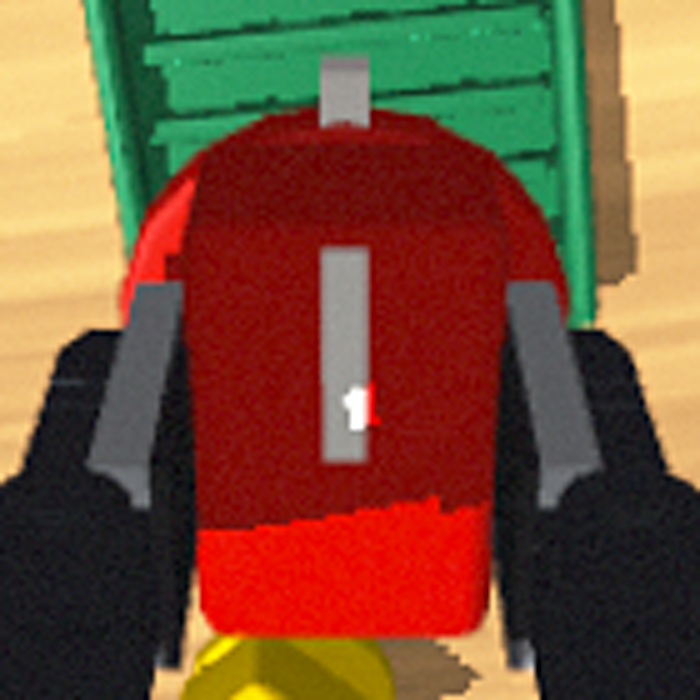

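View pics/full_w5.png

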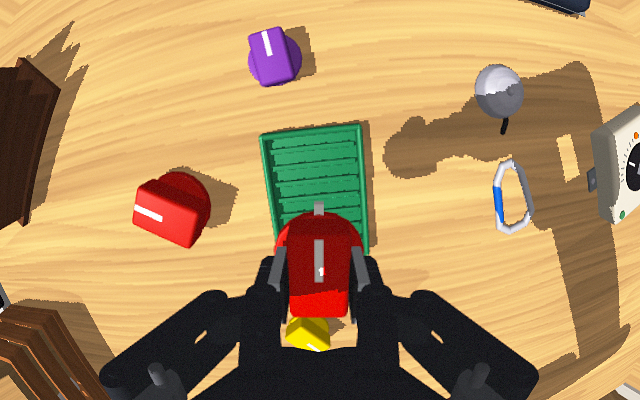

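```bash
cat > fit.py <<'E'
from h import *
import pickle
from scipy.optimize import least_squares
def fit(c,s,obs,verbose=True):
    R0=toolR(s['tool_rot'])
    K=np.array([o[0] for o in obs],float)*1e-3; P=np.array([o[1] for o in obs],float)
    def X(p): return s['tool_pos']+R0.apply(p[:3]+ (Ro.from_euler('yz',p[3:])*Ro.from_euler('x',np.pi)).apply(K*[1,1,1]))
    def f(p): return (np.array([proj(c,x,True) for x in X(p)])-P).ravel()
    r=least_squares(f,[0,0,.02,0,0],x_scale=[.01,.01,.01,.1,.1],loss='soft_l1')
    J=r.jac; 
    print('pos mm',r.x[:3]*1e3,'pitch,yaw deg',np.degrees(r.x[3:]),'std',np.sqrt(np.diag(np.linalg.inv(J.T@J)))*[1e3,1e3,1e3,57,57]*.3)
    print(f(r.x).reshape(-1,2).round(2).tolist()); return r.x
E
python3 - <<'E'
from fit import *
# knob frame: x pointer, z up ; in tool frame x same, z flipped, y flipped
c,s=pickle.load(open('w5.pkl','rb'))
o=lambda k,u,v:(k,(250+u/5-.4,190+v/5-.4))
obs=[o((-24,0,32),345,637),o((22.1,0,32),345,247),o((-.5,0,32),345,462),o((24,0,8),345,146),o((30,0,4),345,64),o((24,0,32),345,226)]
fit(c,s,obs)
c,s=pickle.load(open('w2.pkl','rb'))
o=lambda k,u,v:(k,(270+u/6-.42,130+v/6-.42))
obs=[o((-24,0,32),297,547),o((22.1,0,32),294,254),o((-.5,0,32),295,404),o((24,0,32),291,243),o((24,15,32),192,242),o((24,-15,32),390,244),o((-24,-15,32),393,546),o((-24,15,32),201,548)]
fit(c,s,obs)
E
```

```text
pos mm [-3.23992439  0.85178108 25.23932517] pitch,yaw deg [-0.73799636 -0.02724934] std [0.53257324 0.07543435 0.70873296 0.44418504 0.1899094 ]
[[-0.01, 0.6], [0.02, 0.08], [0.01, -1.25], [-0.03, -2.3], [-0.03, 0.88], [0.03, 0.49]]
pos mm [ -8.60455903   1.07100493 168.76701948] pitch,yaw deg [-4.51379043 -0.85480016] std [1.89591442 0.10371436 2.25440414 2.27573239 0.2367798 ]
[[-0.07, 0.07], [-0.28, 0.23], [-0.09, -0.45], [0.19, -0.01], [0.09, 0.42], [0.29, -0.38], [-0.11, 0.0], [-0.03, 0.1]]
```

```bash
python3 - <<'E'
from fit import *
print(delta([.4846,-.2200,.105],-15.3))
c,s=pickle.load(open('w5.pkl','rb'))
o=lambda k,u,v:(k,(250+u/5-.4,190+v/5-.4))
obs=[o((-24,0,32),345,637),o((22.1,0,32),345,247),o((30,0,4),345,64),o((24,0,32),345,226)]
# fixed z, pitch: solve x per feature
R0=toolR(s['tool_rot'])
for k,p in obs:
    P=at_z(c,*p,s['tool_pos'][2]-.0208+k[2]*1e-3,True); t=R0.inv().apply(P-s['tool_pos'])*1e3; print(k,t[0]-k[0],t[1])
E
```

```text
(array([0.0439, 0.4179, 0.0516]), array([-1.4000e-03,  3.8000e-03, -1.4419e+00]))
(-24, 0, 32) 1.0444018208374999 0.8602175415944662
(22.1, 0, 32) -0.4852288202494286 0.8234672742303263
(30, 0, 4) -1.012870088081037 0.8470540266872357
(24, 0, 32) -0.3429524793953789 0.8218770004586525
```

Request:
step_arm([
  [0.044,0.418,0.0,0,0.004,-1.442,1],
  [0.044,0.418,0.0,0,0.004,-1.442,1],
  [0.044,0.418,0.0,0,0.004,-1.442,1],
  [0.044,0.418,0.0,0,0.004,-1.442,1],
  [0.044,0.418,0.0,0,0.004,-1.442,1],
  [0.044,0.418,0.0,0,0.004,-1.442,1],
  [0.044,0.418,0.0,0,0.004,-1.442,1],
  [0.044,0.418,0.0,0,0.004,-1.442,1],
  [0.044,0.418,0.0,0,0.004,-1.442,1],
  [0.044,0.418,0.0,0,0.004,-1.442,1],
  [0.044,0.418,0.03,0,0.004,-1.442,1],
  [0.044,0.418,0.052,0,0.004,-1.442,1],
  [0.044,0.418,0.052,0,0.004,-1.442,1],
  [0.044,0.418,0.052,0,0.004,-1.442,1],
  [0.044,0.418,0.052,0,0.004,-1.442,1],
])

```text
time: 6.2
tool_pos: [0.4867, -0.2198, 0.1071]
tool_rot: [0.001, 0.795, 0.607, 0.002]
contact_force: [0.3, -0.2, -0.6]
gripper_width: 0.336
```

```bash
python3 - <<'E'
from h import *
import pickle
s=manip.state();print(s['tool_pos'],s['tool_rot'],s['contact_force'],s['gripper_width'],yaw(),s['time'])
c=manip.get_calibration('wrist');save('wrist','w6.png');pickle.dump((c,s),open('w6.pkl','wb'))
cropf('w6.png','c10.png',240,150,400,310,5)
save('scene','s6.png');cropf('s6.png','c11.png',110,120,260,260,5)
E
```

```text
[ 0.48671127 -0.21984081  0.10709431] [6.26902975e-04 7.94841224e-01 6.06813817e-01 2.00654286e-03] [ 0.34990393 -0.17218    -0.56650813] 0.3364669012447176 -15.281093377618365 6.2
```

View pics/c10.png

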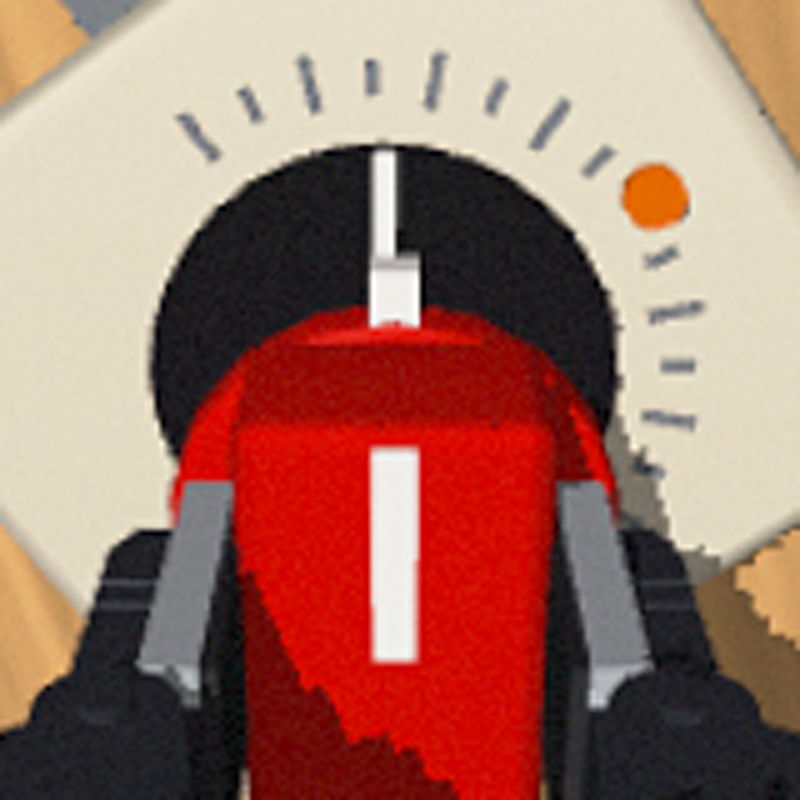

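View pics/c11.png

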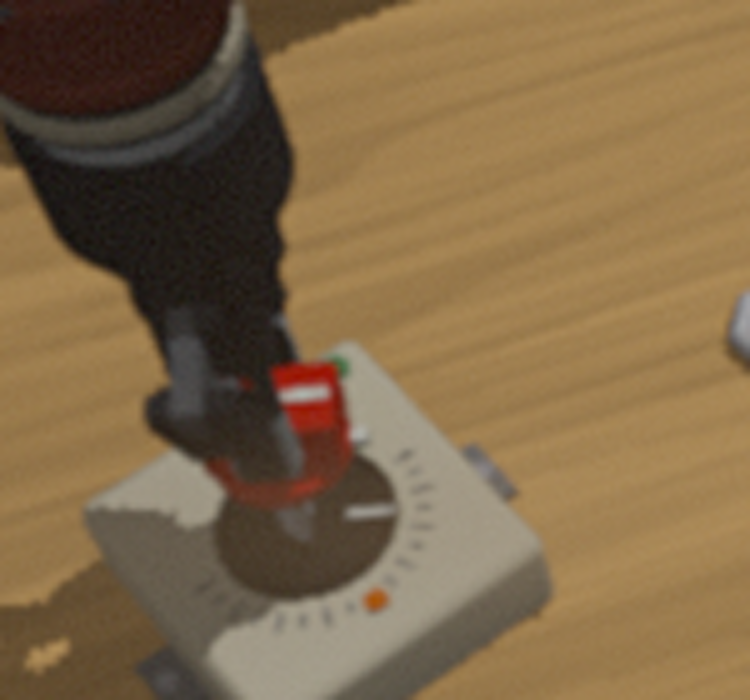

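```bash
cat > disc.py <<'E'
from fit import *
def disc(fn,c,s,c0,z=.043,arc=range(180,361,4),lo=20,hi=60,thr=110):
    im=cv2.imread('pics/full_'+fn).astype(np.float32); g=im.mean(2); pts=[];px=[]
    for a in np.radians(list(arc)):
        rs=np.arange(lo,hi,.2); v=cv2.remap(g,(c0[0]+rs*np.cos(a)).astype(np.float32)[None],(c0[1]+rs*np.sin(a)).astype(np.float32)[None],cv2.INTER_LINEAR)[0]
        i=np.where((v[:-1]<thr)&(v[1:]>=thr))[0]
        if len(i): r=rs[i[-1]] if False else rs[i[0]]; u=(c0[0]+r*np.cos(a),c0[1]+r*np.sin(a)); px.append(u); pts.append(at_z(c,*u,z,True)[:2])
    pts=np.array(pts)
    f=lambda p:np.hypot(*(pts-p[:2]).T)-.033
    r=least_squares(f,pts.mean(0),loss='soft_l1',f_scale=.0004)
    print('disc',r.x,len(pts),'res',np.abs(r.fun).mean()); C=np.array([*r.x,z])
    R0=toolR(s['tool_rot']); print('disc in tool mm',R0.inv().apply(C-s['tool_pos'])*1e3); return r.x
E
python3 - <<'E'
from disc import *
c,s=pickle.load(open('w6.pkl','rb'))
disc('w6.png',c,s,(240+384/5,150+290/5),arc=[a for a in range(195,346,3) if abs(a-270)>6],lo=22,hi=70)
o=lambda k,u,v:(k,(240+u/5-.4,150+v/5-.4))
obs=[o((22.1,0,32),395,448),o((-.5,0,32),394,662),o((24,0,8),395,345),o((30,0,5.5),395,268),o((24,0,32),394,425),o((24,15,32),236,428),o((24,-15,32),555,425)]
fit(c,s,obs)
R0=toolR(s['tool_rot'])
for k,p in obs:
  for h in (.0208,.025):
    P=at_z(c,*p,s['tool_pos'][2]-h+k[2]*1e-3,True); t=R0.inv().apply(P-s['tool_pos'])*1e3; print(k,h,(t[0]-k[0]).round(2),(t[1]+k[1]).round(2))
w=lambda x,y,z:at_z(c,240+x/5-.4,150+y/5-.4,z,True)
a=w(384,152,.043);b=w(385.5,250,.043);d=w(656,196,.042);ang=lambda v:np.degrees(np.arctan2(v[1],v[0]));print('line',ang(a-b),d)
E
```

```text
disc [ 0.48388516 -0.22265362] 46 res 0.0001329750539593477
disc in tool mm [-3.61384655 -2.204809   64.07852932]
pos mm [-4.5244137  -0.49887967 25.12188442] pitch,yaw deg [-2.6591608  -0.22602219] std [0.49056405 0.12332678 0.87987585 0.51134121 0.28255695]
[[-0.08, -0.29], [0.26, -0.75], [-0.04, -0.73], [-0.07, 2.45], [0.1, 0.49], [-1.04, -0.16], [0.66, 0.28]]
(22.1, 0, 32) 0.0208 -0.64 -0.55
(22.1, 0, 32) 0.025 -2.66 -0.55
(-0.5, 0, 32) 0.0208 -0.6 -0.63
(-0.5, 0, 32) 0.025 -3.39 -0.63
(24, 0, 8) 0.0208 -2.43 -0.57
(24, 0, 8) 0.025 -4.12 -0.58
(30, 0, 5.5) 0.0208 -0.97 -0.58
(30, 0, 5.5) 0.025 -2.42 -0.58
(24, 0, 32) 0.0208 -0.31 -0.64
(24, 0, 32) 0.025 -2.25 -0.64
(24, 15, 32) 0.0208 -0.65 0.5
(24, 15, 32) 0.025 -2.61 0.02
(24, -15, 32) 0.0208 -0.37 -1.52
(24, -15, 32) 0.025 -2.32 -1.04
line 75.49133480969823 [ 0.52629349 -0.20758073  0.042     ]
```

```bash
python3 - <<'E'
from disc import *
c,s=pickle.load(open('w6.pkl','rb')); S=pickle.load(open('cal0.pkl','rb'))['scene']
R0=toolR(s['tool_rot'])
q=lambda X:((proj(S,X)-[110,120]+.4)*5).round(0)
print('spindle top',q([.4839,-.2227,.062]),'disc',q([.4839,-.2227,.043]),'dot',q([.5263,-.2076,.042]))
for h in(.0208,.025):
  for x in (-.0008,-.0036):
    f=lambda k:q(s['tool_pos']+R0.apply(np.array([x,-.0006,h])+np.array([k[0],-k[1],-k[2]])*1e-3))
    print(h,x,'nib',f((30,0,4)),'line front',f((22.1,0,32)),'corners',f((24,15,32)),f((24,-15,32)),f((24,-15,8)),'skirt',f((25,0,0)))
E
python3 -c "
from h import *
cropf('s6.png','c12.png',140,180,200,240,10)"
```

```text
spindle top [289. 486.] disc [302. 515.] dot [371. 595.]
0.0208 -0.0008 nib [365. 434.] line front [324. 389.] corners [331. 353.] [328. 424.] [344. 464.] skirt [353. 442.]
0.0208 -0.0036 nib [357. 435.] line front [315. 390.] corners [322. 354.] [319. 425.] [335. 465.] skirt [345. 443.]
0.025 -0.0008 nib [367. 441.] line front [326. 396.] corners [334. 361.] [330. 431.] [346. 471.] skirt [356. 449.]
0.025 -0.0036 nib [359. 442.] line front [318. 397.] corners [325. 362.] [322. 432.] [338. 472.] skirt [347. 450.]
```

View pics/c12.png

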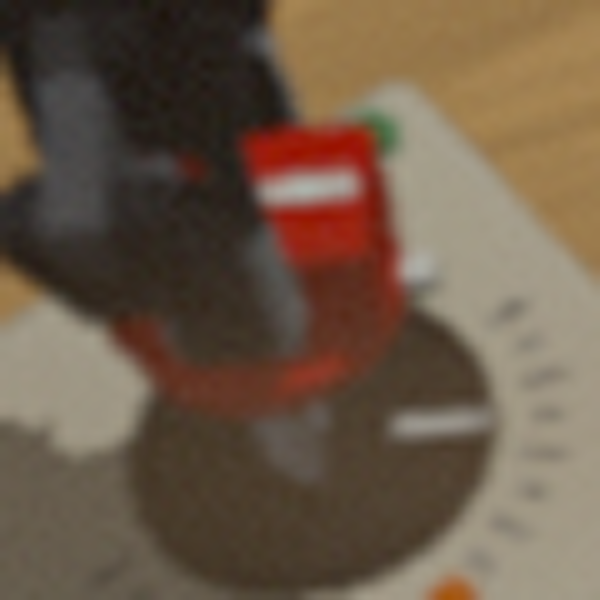

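Request:
step_arm([
  [-0.0025,-0.0016,0.005,0,0,-0.008,1],
  [-0.0025,-0.0016,0.012,0,0,-0.008,1],
  [-0.0025,-0.0016,0.012,0,0,-0.008,1],
  [-0.0025,-0.0016,0.012,0,0,-0.008,1],
])

```text
time: 6.7
tool_pos: [0.4837, -0.2215, 0.0938]
tool_rot: [-0.0, 0.793, 0.61, 0.002]
contact_force: [0.2, -0.3, -0.8]
gripper_width: 0.336
```

```bash
python3 - <<'E'
from h import *
import pickle
s=manip.state();print(s['tool_pos'],s['tool_rot'],s['joint_vel'].round(3),s['contact_force'],s['gripper_width'],yaw(),s['time'])
c=manip.get_calibration('wrist');save('wrist','w7.png');pickle.dump((c,s),open('w7.pkl','wb'))
cropf('w7.png','c13.png',240,150,400,310,5)
save('scene','s7.png');cropf('s7.png','c14.png',140,180,200,240,10)
E
```

```text
[ 0.483714   -0.22152251  0.09379832] [-3.12419590e-04  7.92508019e-01  6.09859093e-01  1.68166515e-03] [-0.    -0.002 -0.009  0.     0.    -0.001] [ 0.21363976 -0.31059695 -0.82967481] 0.33558716963482516 -14.841376450518135 6.7
```

View pics/c13.png

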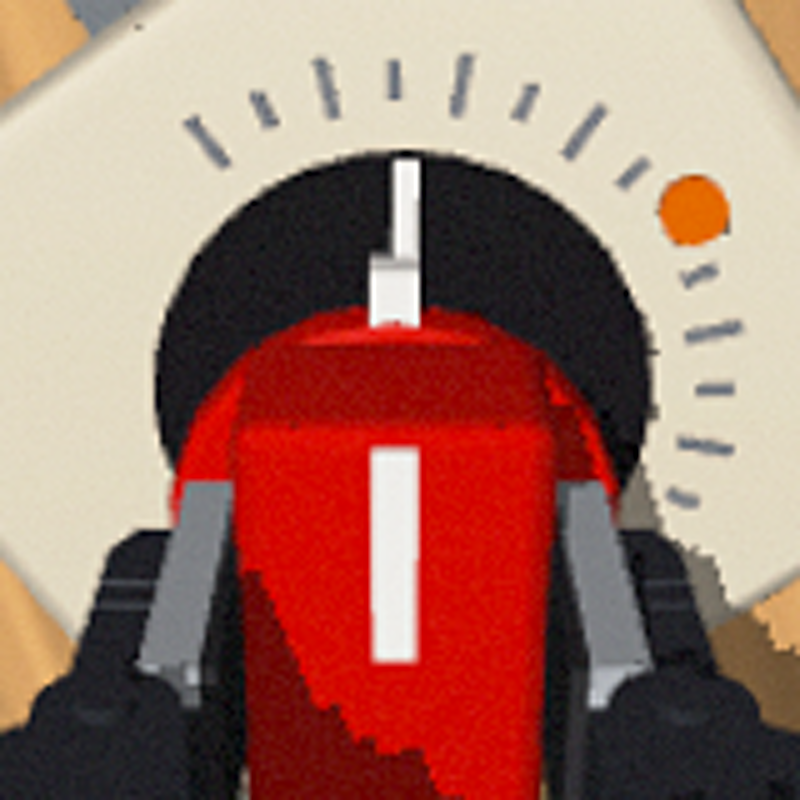

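View pics/c14.png

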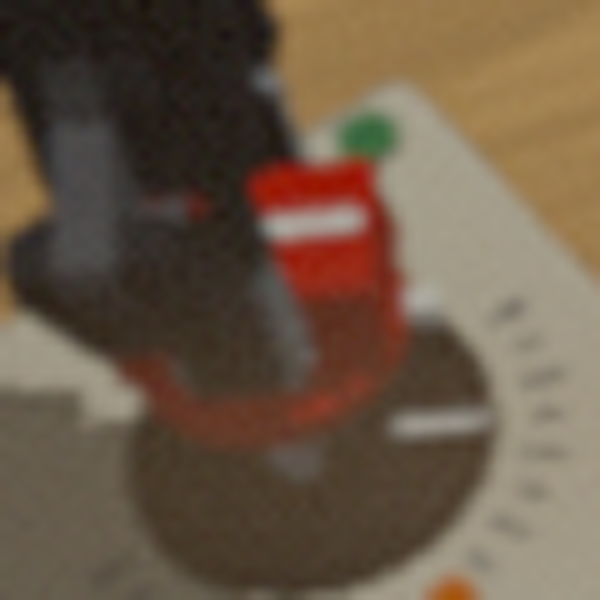

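```bash
python3 - <<'E'
from disc import *
c,s=pickle.load(open('w7.pkl','rb'))
disc('w7.png',c,s,(240+403/5,150+300/5),arc=[a for a in range(195,346,3) if abs(a-270)>8],lo=22,hi=75)
o=lambda k,u,v:(k,(240+u/5-.4,150+v/5-.4))
obs=[o((22.1,0,32),395,448),o((-.5,0,32),394,662),o((30,0,5.5),395,268),o((24,0,32),394,425)]
R0=toolR(s['tool_rot'])
for k,p in obs:
  for h in (.0208,.0225):
    P=at_z(c,*p,s['tool_pos'][2]-h+k[2]*1e-3,True); t=R0.inv().apply(P-s['tool_pos'])*1e3; print(k,h,(t[0]-k[0]).round(2),(t[1]+k[1]).round(2))
w=lambda x,y,z:at_z(c,240+x/5-.4,150+y/5-.4,z,True)
a=w(406.5,162,.043);b=w(407,250,.043);d=w(694,210,.042);ang=lambda v:np.degrees(np.arctan2(v[1],v[0]));print('line',ang(a-b),d,yaw())
C=-c['R'].T@c['t']; print('cam in tool',R0.inv().apply(C-s['tool_pos']), 'axis in tool',R0.inv().apply(c['R'][2]),R0.inv().apply(c['R'][0]))
E
```

```text
disc [ 0.48385309 -0.2226583 ] 46 res 0.00012017983502788545
disc in tool mm [-1.21702254  0.34633439 50.79544818]
(22.1, 0, 32) 0.0208 -0.63 -0.58
(22.1, 0, 32) 0.0225 -1.45 -0.58
(-0.5, 0, 32) 0.0208 -0.57 -0.65
(-0.5, 0, 32) 0.0225 -1.7 -0.66
(30, 0, 5.5) 0.0208 -0.96 -0.61
(30, 0, 5.5) 0.0225 -1.54 -0.61
(24, 0, 32) 0.0208 -0.3 -0.67
(24, 0, 32) 0.0225 -1.08 -0.67
line 75.63978317853415 [ 0.52614393 -0.20755446  0.042     ] -14.844252460931617
cam in tool [ 0.08075978 -0.00049959 -0.13406376] axis in tool [-0.31747246 -0.00128713  0.94826662] [5.36016492e-04 9.99998675e-01 1.53679970e-03]
```

Request:
step_arm([
  [0,0.001,0.002,0,0,-0.006,1],
  [0,0.001,0.005,0,0,-0.006,1],
  [0,0.001,0.008,0,0,-0.006,1],
  [0,0.001,0.011,0,0,-0.006,1],
  [0,0.001,0.013,0,0,-0.006,1],
  [0,0.001,0.013,0,0,-0.006,1],
])

```text
time: 7.4
tool_pos: [0.4847, -0.2218, 0.0807]
tool_rot: [-0.0, 0.791, 0.612, 0.002]
contact_force: [0.3, -0.0, -1.6]
gripper_width: 0.333
```

```bash
python3 - <<'E'
from disc import *
s=manip.state();print(s['tool_pos'],s['joint_vel'].round(3),s['contact_force'],s['ft_torque'],s['gripper_width'],yaw(),s['time'])
c=manip.get_calibration('wrist');save('wrist','w8.png');pickle.dump((c,s),open('w8.pkl','wb'))
cropf('w8.png','c15.png',240,150,400,310,5)
E
```

```text
[ 0.48474491 -0.221766    0.0807457 ] [ 0.002 -0.005 -0.007  0.     0.004  0.001] [ 0.25452048 -0.04274096 -1.57666796] [ 0.0607974  -0.04225114 -0.00608788] 0.3329871104525989 -14.496022942986611 7.4
```

View pics/c15.png

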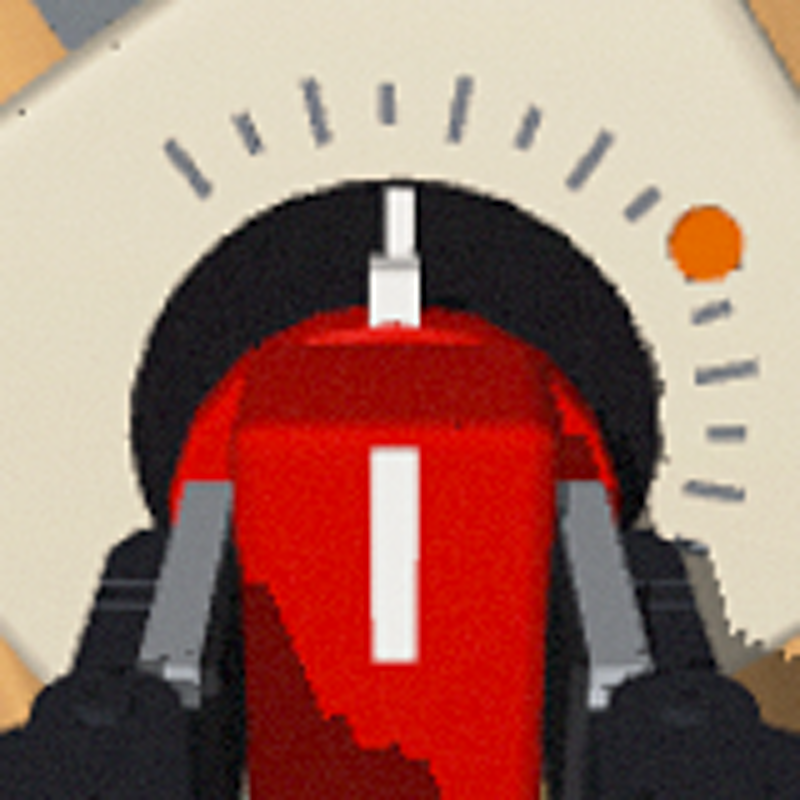

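Request:
step_arm([
  [0,0.0003,0.002,0,0,0,1],
  [0,0.0003,0.004,0,0,0,1],
  [0,0.0003,0.006,0,0,0,1],
  [0,0.0003,0.008,0,0,0,1],
  [0,0.0003,0.008,0,0,0,1],
])

```text
time: 7.95
tool_pos: [0.485, -0.2218, 0.0729]
tool_rot: [-0.0, 0.791, 0.612, 0.002]
contact_force: [-1.5, 0.6, 0.2]
gripper_width: 0.331
```

```bash
python3 - <<'E'
from disc import *
s=manip.state();print(s['tool_pos'],s['joint_vel'].round(3),s['contact_force'],s['ft_torque'],s['gripper_width'],yaw(),s['time'])
c=manip.get_calibration('wrist');save('wrist','w9.png');pickle.dump((c,s),open('w9.pkl','wb'))
cropf('w9.png','c16.png',240,150,400,310,5)
E
```

```text
[ 0.48495654 -0.22182827  0.07293957] [ 0.    -0.004 -0.003  0.002  0.001  0.001] [-1.54314577  0.57542721  0.23541323] [0.02054683 0.20366339 0.02679614] 0.3309648052995198 -14.491154768318255 7.95
```

View pics/c16.png

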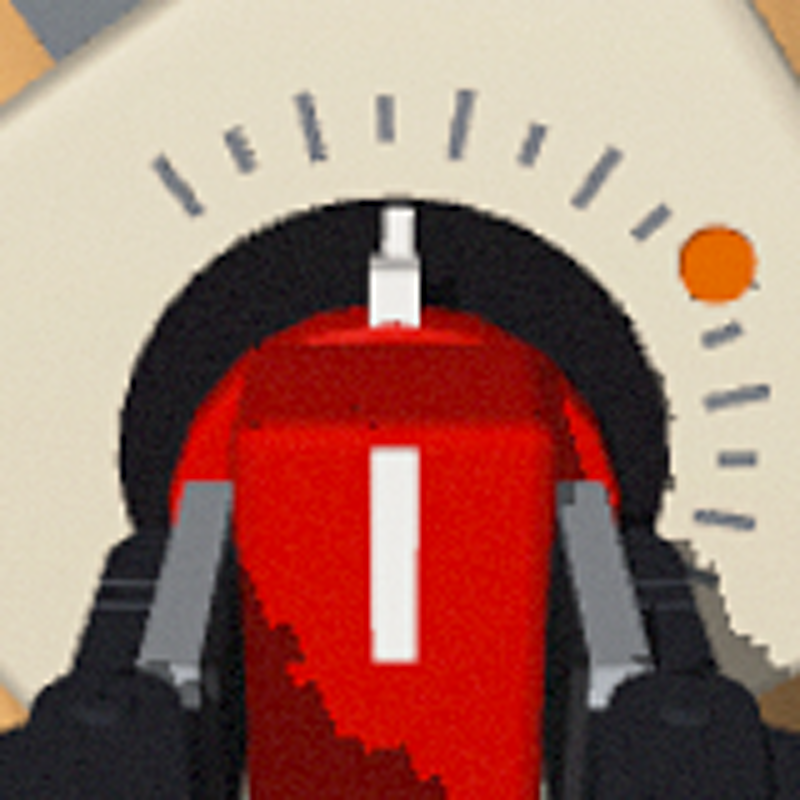

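Request:
step_arm([
  [0,0,0.002,0,0,0,1],
  [0,0,0.004,0,0,0,1],
  [0,0,0.006,0,0,0,1],
  [0,0,0.008,0,0,0,1],
  [0,0,0.008,0,0,0,1],
])

```text
time: 8.5
tool_pos: [0.485, -0.2224, 0.0644]
tool_rot: [0.0, 0.791, 0.612, 0.001]
contact_force: [-0.9, -4.0, -3.5]
gripper_width: 0.336
```

```bash
python3 - <<'E'
from disc import *
s=manip.state();print(s['tool_pos'],s['joint_vel'].round(3),s['contact_force'],s['ft_torque'],s['gripper_width'],yaw(),s['time'])
c=manip.get_calibration('wrist');save('wrist','w10.png');pickle.dump((c,s),open('w10.pkl','wb'))
cropf('w10.png','c17.png',240,150,400,310,5)
E
```

```text
[ 0.48500883 -0.2223609   0.06444195] [-0.002  0.     0.001 -0.     0.006  0.001] [-0.92950417 -4.02586286 -3.45092889] [-0.65849694  0.11806361  0.00373662] 0.33584694895663547 -14.491360245707394 8.5
```

View pics/c17.png

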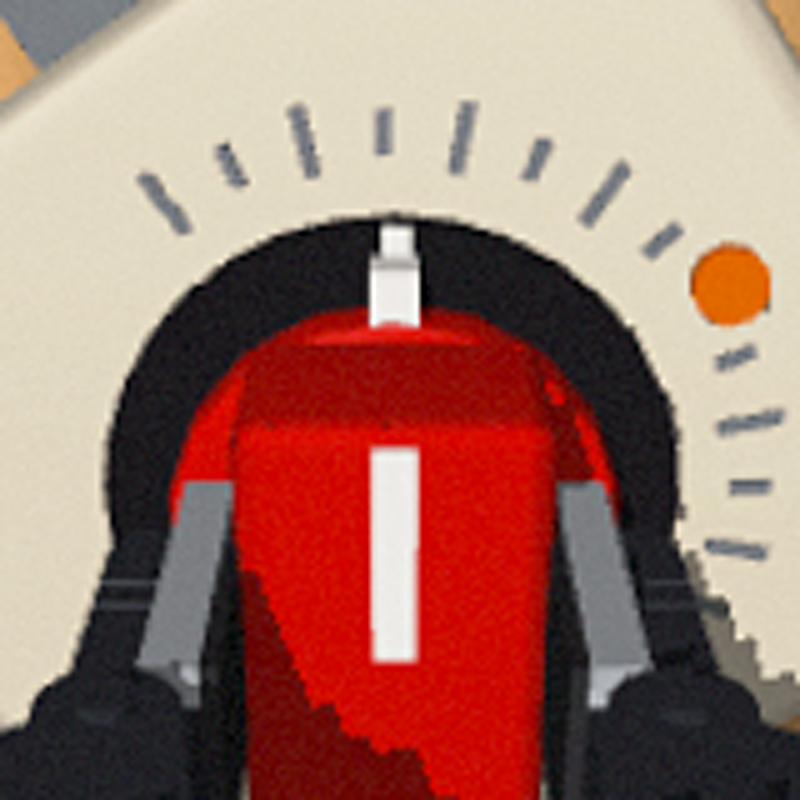

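Request:
step_arm([
  [0,0,0.001,0,0,0,1],
  [0,0,0.002,0,0,0,1],
  [0,0,0.002,0,0,0,1],
])

```text
time: 8.85
tool_pos: [0.4853, -0.2224, 0.0638]
tool_rot: [0.0, 0.791, 0.612, 0.001]
contact_force: [-3.8, -3.3, 2.3]
gripper_width: 0.34
```

```bash
python3 - <<'E'
from disc import *
s=manip.state();print(s['tool_pos'],s['joint_vel'].round(3),s['contact_force'],s['ft_torque'],s['gripper_width'],yaw(),s['time'])
E
```

```text
[ 0.48531081 -0.22240162  0.06384899] [-0.    -0.002  0.001 -0.    -0.003 -0.   ] [-3.77391555 -3.31904345  2.29043803] [-0.55787861  0.79275803  0.04675652] 0.3403120372417531 -14.487408541813632 8.85
```

Request:
step_arm([
  [0,0,0.002,0,0,0,1],
  [0,0,0.004,0,0,0,1],
  [0,0,0.005,0,0,0,1],
  [0,0,0.005,0,0,0,1],
])

```text
time: 9.25
tool_pos: [0.4855, -0.2225, 0.0636]
tool_rot: [-0.001, 0.79, 0.612, 0.001]
contact_force: [-17.3, 4.5, 30.2]
gripper_width: 0.335
```

```bash
python3 - <<'E'
from disc import *
s=manip.state();print(s['tool_pos'],s['joint_vel'].round(3),s['contact_force'],s['ft_torque'],s['gripper_width'],yaw(),s['time'])
c=manip.get_calibration('wrist');save('wrist','w11.png');pickle.dump((c,s),open('w11.pkl','wb'))
cropf('w11.png','c18.png',240,150,400,310,5)
save('scene','s11.png');cropf('s11.png','c19.png',140,180,200,240,10)
E
```

```text
[ 0.48553644 -0.22251225  0.06358839] [-0.001 -0.002  0.003  0.002 -0.003  0.   ] [-17.28666175   4.48197563  30.20852446] [ 0.78578068  3.19628621 -0.03857855] 0.3348690981507959 -14.461966543196725 9.25
```

View pics/c18.png

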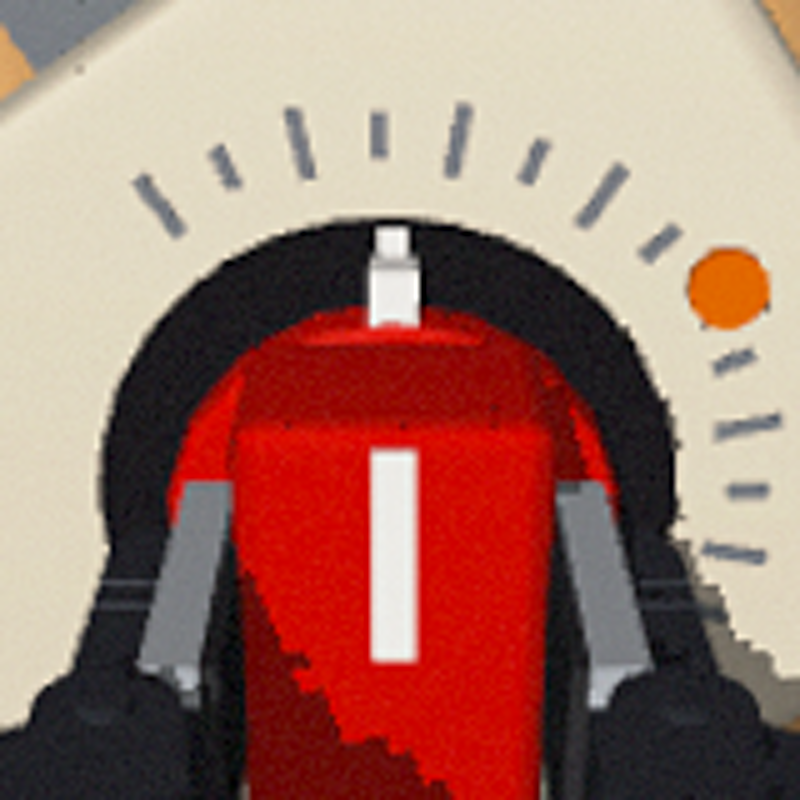

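View pics/c19.png

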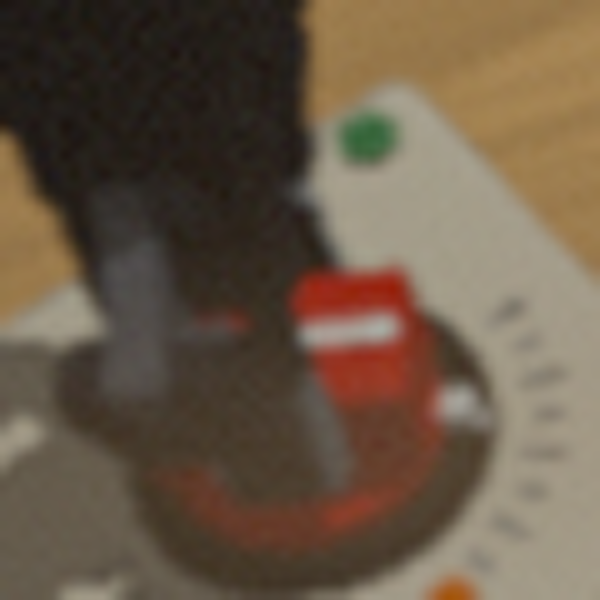

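Request:
step_arm([
  [0,0,-0.003,0,0,0,1],
  [0,0,-0.005,0,0,0,1],
  [0,0,-0.005,0,0,0,1],
])

```text
time: 9.65
tool_pos: [0.4855, -0.2224, 0.0638]
tool_rot: [0.001, 0.791, 0.612, 0.002]
contact_force: [-2.9, -4.5, 2.6]
gripper_width: 0.336
```

```bash
python3 - <<'E'
from disc import *
s=manip.state();print(s['tool_pos'],s['joint_pos'],s['contact_force'],s['ft_torque'],s['gripper_width'],yaw(),s['time'])
E
```

```text
[ 0.48545852 -0.22237194  0.06382796] [-0.57030401  0.01338141  1.96387937  0.00286808  1.16209782 -0.31860948] [-2.86294865 -4.48460654  2.56556938] [-0.58387833  0.72103734  0.02715751] 0.3355216487306919 -14.486324824392957 9.65
```

Request:
step_arm([
  [-0.0001,0.0001,0,0,0,0.11,1],
  [-0.0001,0.0002,0,0,0,0.22,1],
  [-0.0001,0.0003,0,0,0,0.33,1],
  [-0.0001,0.0004,0,0,0,0.44,1],
  [-0.0002,0.0005,0,0,0,0.55,1],
  [-0.0002,0.0006,0,0,0,0.66,1],
  [-0.0003,0.0007,0,0,0,0.77,1],
  [-0.0004,0.0008,0,0,0,0.88,1],
  [-0.0004,0.0008,0,0,0,0.972,1],
  [-0.0004,0.0008,0,0,0,0.972,1],
  [-0.0004,0.0008,0,0,0,0.972,1],
])

```text
time: 10.75
tool_pos: [0.4853, -0.2229, 0.0638]
tool_rot: [-0.001, 0.985, 0.172, 0.0]
contact_force: [-7.6, -3.8, 5.1]
gripper_width: 0.338
```

```bash
python3 - <<'E'
from disc import *
s=manip.state();print(s['tool_pos'],s['joint_pos'],s['contact_force'],s['ft_torque'],s['gripper_width'],yaw(),s['time'])
c=manip.get_calibration('wrist');save('wrist','w12.png');pickle.dump((c,s),open('w12.pkl','wb'))
cropf('w12.png','c20.png',240,150,400,310,5)
E
```

```text
[ 0.48534999 -0.2229208   0.06379494] [-0.57088369  0.015466    1.96183127  0.00200681  1.16469414  0.65340392] [-7.60075672 -3.75838849  5.14642289] [-0.536331    1.26869267 -0.04871378] 0.33760061534875474 -70.19190531715194 10.75
```

View pics/c20.png

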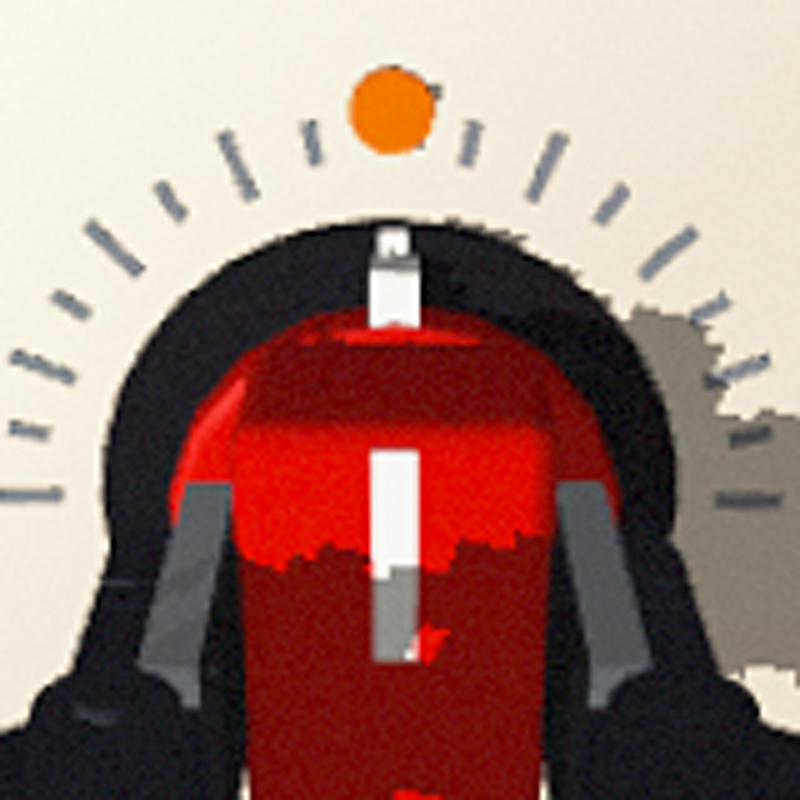

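Request:
step_arm([
  [-0.001,0,-0.001,0,0,0,1],
  [-0.001,0,-0.001,0,0,0,1],
  [-0.001,0,-0.001,0,0,0,0.2],
  [-0.001,0,-0.001,0,0,0,0.0],
  [-0.001,0,-0.001,0,0,0,-0.5],
  [-0.001,0,-0.001,0,0,0,-0.5],
  [-0.001,0,-0.001,0,0,0,-0.5],
])

```text
time: 11.5
tool_pos: [0.4854, -0.2228, 0.0644]
tool_rot: [-0.001, 0.985, 0.172, 0.002]
contact_force: [-0.4, -0.3, -0.5]
gripper_width: 0.751
```

```bash
python3 - <<'E'
from disc import *
s=manip.state();print(s['tool_pos'],s['contact_force'],s['ft_torque'],s['gripper_width'],yaw(),s['time'])
E
```

```text
[ 0.48536619 -0.22284338  0.06442012] [-0.4356318  -0.33291802 -0.47482059] [0.02205431 0.01711975 0.03645427] 0.7509699476938155 -70.18160083006545 11.5
```

Released with no contact; rise and check.

Request:
step_arm([
  [0,0,-0.03,0,0,0,-0.5],
  [0,0,-0.08,0,0,0,-0.5],
  [0,0,-0.12,0,0,0,-0.5],
  [0,0,-0.12,0,0,0,-0.5],
  [0,0,-0.12,0,0,0,-0.5],
])

```text
time: 12.0
tool_pos: [0.4855, -0.2236, 0.1858]
tool_rot: [0.0, 0.985, 0.172, 0.003]
contact_force: [0.2, -0.6, -0.7]
gripper_width: 0.746
```

```bash
python3 - <<'E'
from disc import *
s=manip.state();print(s['tool_pos'],s['contact_force'],s['gripper_width'],yaw(),s['time'])
c=manip.get_calibration('wrist');save('wrist','w13.png');pickle.dump((c,s),open('w13.pkl','wb'))
cropf('w13.png','c21.png',260,130,380,250,6)
save('scene','s13.png');cropf('s13.png','c22.png',110,170,240,280,6)
E
```

```text
[ 0.48550418 -0.22355007  0.18584804] [ 0.21308274 -0.63878078 -0.67949983] 0.7461612722405498 -70.18403470558785 12.0
```

View pics/c21.png

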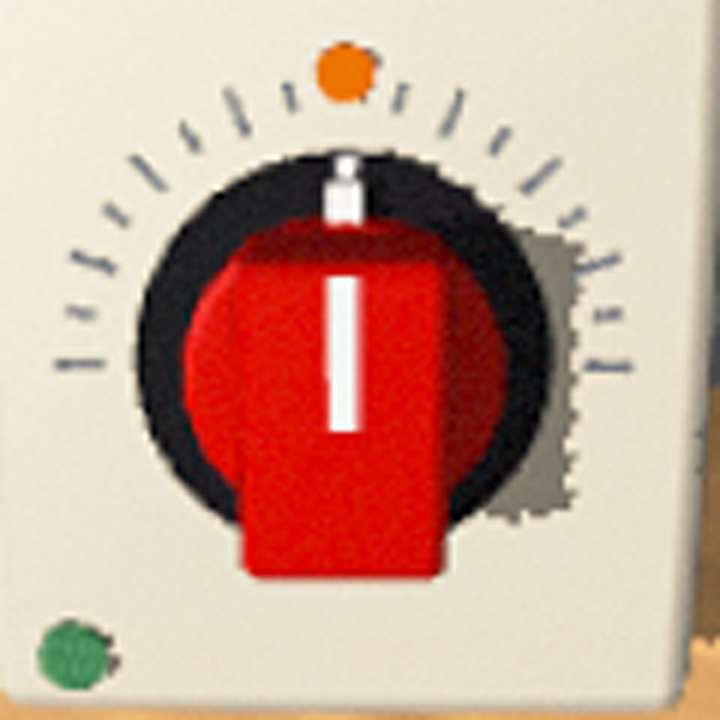

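View pics/full_s13.png

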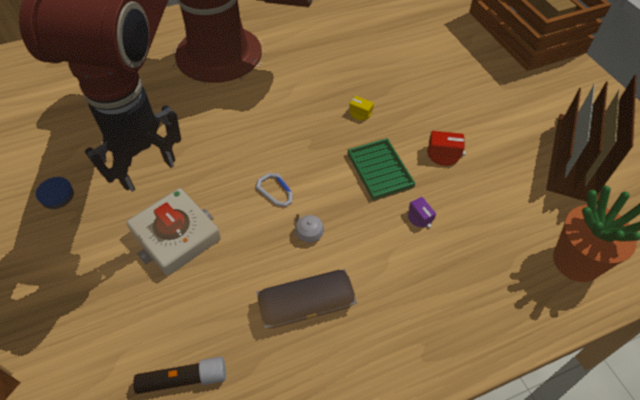

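View pics/c22.png

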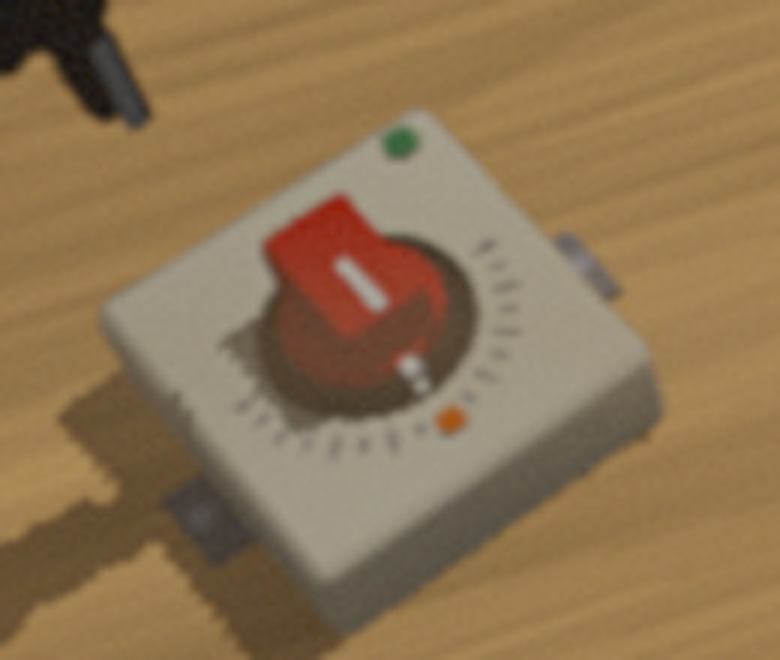

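```bash
python3 - <<'E'
from disc import *
c,s=pickle.load(open('w13.pkl','rb'))
w=lambda x,y,z:at_z(c,260+x/6-.42,130+y/6-.42,z,True)[:2]
C=np.array([.48385,-.22266]); a=w(345,72,.042); print('dot',a,np.hypot(*(a-C)),np.degrees(np.arctan2(*(a-C)[::-1])))
for b in (0,.009):
    z=.043+b; fr=w(343,266,z+.032);re=w(343,577,z+.032);n=w(345,183,z+.0055)
    m=(fr+re)/2; print(b,'len',np.hypot(*(fr-re)),'mid-C',m-C,'nib r',np.hypot(*(n-C)),'nib ang',np.degrees(np.arctan2(*(n-C)[::-1])),'line ang',np.degrees(np.arctan2(*(fr-re)[::-1])),
     'skirt w',np.hypot(*(w(183,375,z+.007)-w(507,375,z+.007))))
E
```

```text
dot [ 0.52630412 -0.20805507] 0.04489606427490053 18.984073512699293
0 len 0.045644453527977524 mid-C [ 1.65058252e-05 -4.62927035e-04] nib r 0.029080553740904833 nib ang 18.50573542106571 line ang 19.74929679232889 skirt w 0.04935253827803929
0.009 len 0.043970258886216494 mid-C [0.00283436 0.00051175] nib r 0.03080442691760585 nib ang 18.52856325193811 line ang 19.749296792328938 skirt w 0.04770971563818381
```

```bash
python3 - <<'E'
from plant import manip
print(manip.job_done())
E
```

```text
the job is handed in; nothing more can be done
None
```

The red knob is back on the timer, pushed fully home and turned to the orange dot. I let go of it, moved the arm clear and handed the job in at about 12 s.

- **Seating:** I lined the flats up to within about 1° and pushed until the knob met a hard stop at about 30 N. In the last wrist picture the knob's size and position fit the home height, centred within 0.5 mm. They do not fit a knob stopped 9 mm short.
- **Pointer:** It is within about 1° of the dot. The nib reads 18.5°, the dot 19.0° and the bar 19.7°.
- **After release:** The contact force was about zero. In the scene picture the soap dish, carabiner, bell and sunglasses case look unmoved by eye.
- **Disagreement:** The wrist camera's pose relative to the tool shifted by about 1 mm between readings. I therefore aligned the knob and the disc within the same picture instead of relying on absolute positions.

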